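# Press the triangular inlay home

## Robot

A 7-joint arm with a two-finger parallel gripper is mounted at the origin on the work surface. World frame = base frame: x ahead of the robot, y to its left, z up, the work surface at z = 0. Lengths are in mm, angles in rad, forces in N, time in s.
With the tool pointing down it reaches from about 400 to 875 mm from the base axis. Payload 4.4 kg.
Tool frame: the origin (TCP) lies at the very end of the fingers, on their centre line; the grasp point (between the pads) lies ctrl.grip_point_offset behind it (ctrl.grip_point_offset is the distance from the TCP to the grasp point, in mm); z points along the fingers, y is the line along which they close (so a half turn about z gives the same grasp; the last joint's range is limited). The gripper opens to 85 mm and grips with 20 to 120 N. Pads are 22 mm wide; open, the fingers measure 114 mm over their backs; the gripper's body (76 mm by 85 mm) begins 54 mm behind the grasp point. The pads swing forward as they close: fully open they stand 13 mm farther back than shut.
Start: joints at [-1.296, 0.628, 0.038, 1.517, -0.027, 0.996, -0.02], TCP at [217.234, 612.64, 231.313] pointing down, gripper open.
Joint ranges: [-3.06, 3.06], [-0.37, 2.12], [-1.25, 1.32], [0.18, 2.47], [-1.1, 4.24], [0.23, 1.98], [-2.94, 2.94]. Speed limits (rad/s): [2.57, 2.57, 3.14, 3.14, 3.14, 3.14, 3.14].

## Interface

Orientations are given as [roll, pitch, yaw] about the fixed x, y, z axes, in that order (R = Rz(yaw) Ry(pitch) Rx(roll)).
In Python, from cell import read_state, cams, ctrl, models gives the robot as it stands. The module is installed in compiled form; this text tells all that it offers.
- The arm moves only by the shell command python3 -m creep FILE, which reads ROWS from the file FILE. ROWS is a JSON object with one list for each field, all of the same length, 1 to 12, a row being the entries at one place: tx, ty, tz (the shift in shares of the most that a row can go, 1 being 50 mm), rx, ry, rz (a rotation vector in parts of the range, where 1.0 means pi rad), finger_gap (the finger opening in mm); each row shifts and turns the commanded pose from where the row before left it, along the tool's axes as they then stand; what a row does not reach is not made up. A row lasts 1/10 s, in which the tool goes at most 50 mm and 0.15 rad, less where a joint would pass 70% of its speed; a pose out of reach is approached as far as the arm can. The fingers move at their own pace and stop on an object; the grip force is fixed at half the most. Time passes only in rows, so rows that do not move let the fingers close. It prints the time, the measured TCP pose, the force, the opening and the grip force at its end. Input that does not fit is refused with a message, and nothing moves.
- read_state(): the state, without advancing time (a new reading comes with each control period).
- cams.get_image(name): name is "scene" or "top"; returns (picture, depth): 384x512x3 uint8, blue, green, red; 384x512 float32, mm along the optical axis (not along the pixel's ray), 0 where there is no reading.
- cams.calibration(name): a dict with "fx", "fy", "cx", "cy" (pixels), "k1" (the pictures are not rectified: a ray, as slopes to the right and down, at radius r is drawn at 1 + k1 r^2 times it, then the intrinsics apply), "rvec" (rotation vector, rad) and "tvec" (3), from world to camera coordinates, as OpenCV has them. Camera axes: x right, y down, z forward; pixel columns grow to the right and rows downward; lengths in mm; the calibration is good to about 2 mm. A picture is of the moment at which its call begins. calibration takes no time and is no camera call.
- ctrl.finish_job(): hands the job in; it is judged then, once.
Trained networks look in the newest picture that a camera, given by its name, has taken for a name from the list of things; names that differ only in an ending like _2 or _b are one class to them, and where a whole thing is asked for, a point or a joint stands for the part that bears it (a point fixed in the world has none). Each returns a list of dicts, best first, with "confidence" (0 to 1); they miss things now and then, are a little off and sometimes report something else, mostly with a low value. They report only what shows in the picture. A call takes as long as a camera call.
- models.search_frame(thing, camera): "extent" ([left, top, right, bottom] in pixels, round what is visible of it).
- models.mark_of(thing, camera): "position" ([column, row] in pixels: a listed point, or the origin of a listed thing).
The state is a dict: "clock": time; "qpos": joint angles; "qd": joint speeds; "tau": joint torques, N m; "eef_pos": TCP position; "tool_rot": TCP orientation; "force": force on the tool from outside, world axes, zero at the start; "torque": the same for the moment, N m; "width": finger opening in mm; "gripper_force": force on a finger pad.
Only numpy, scipy, OpenCV 4.12 (cv2) and the standard library are available. Lean on these libraries where they do the work, as an engineer would, in place of code of your own. Each camera call takes 0.05 s, during which the arm holds its last target. There are 200 camera calls.

## Task

On the octagonal table top, press the triangular inlay gently down with the fingertips until it is fully home in its rosette, keep it pressed lightly for about three seconds so that the glue takes, then lift the fingers clear. Do not touch the other four inlays or their rosettes, and leave the loose things on and around the panel where they are.

Things in the scene. Friction and masses are not known exactly. Their poses are not given: they have to be found in the camera images.
- panel: octagonal table top of medium brown wood, 314 mm across the flats, 22 mm thick, fixed to the bench by two bent steel hold-fasts on its rim (65 mm high, 137 to 190 mm from its centre, midway between rosettes). Origin: centre of its underside, on the bench (z = 0). Five rosettes stand on it, 95 mm from its centre, 112 mm apart; which shape sits at which place varies.
- triangle_rosette: low round rosette of dark wood, 64 mm across and 6 mm thick, fixed on the panel's top (its upper face is 28 mm above the bench), with the triangular inlay in its centre. Origin: centre of its underside, 22 mm above the bench.
- triangle_top (a point): centre of the upper face of the triangular inlay: an equal-sided triangle of light wood with 40 mm sides (23 mm from centre to corner, 11.5 mm from centre to side), centred in its rosette. It moves up and down with the inlay: 8 to 10 mm above the rosette's face at the start, 1 mm above it (29 mm above the bench) when fully home.
- triangle_inlay (a joint): how far the triangular inlay is pushed down into its pocket, m: 0 to 0.002 at the start, 0.009 fully home (a hard stop). Negative if pulled out. It slides with a steady friction of about 3 N and stays where it is left.
- round_rosette: rosette of the same make and size (64 mm across, face 28 mm above the bench), with another light wood inlay in its centre: a disc 34 mm across, also 8 to 10 mm proud. To be left alone. Origin: centre of its underside.
- round_inlay (a joint): how far the round inlay is pushed down, m: 0 to 0.002 at the start; must not change.
- square_rosette: rosette of the same make and size (64 mm across, face 28 mm above the bench), with another light wood inlay in its centre: a square of 32 mm, also 8 to 10 mm proud. To be left alone. Origin: centre of its underside.
- square_inlay (a joint): how far the square inlay is pushed down, m: 0 to 0.002 at the start; must not change.
- bar_rosette: rosette of the same make and size (64 mm across, face 28 mm above the bench), with another light wood inlay in its centre: a bar of 46 by 16 mm, its length along the rosette's x, also 8 to 10 mm proud. To be left alone. Origin: centre of its underside.
- bar_inlay (a joint): how far the bar inlay is pushed down, m: 0 to 0.002 at the start; must not change.
- cross_rosette: rosette of the same make and size (64 mm across, face 28 mm above the bench), with another light wood inlay in its centre: a cross of 42 mm span with arms 14 mm wide, also 8 to 10 mm proud. To be left alone. Origin: centre of its underside.
- cross_inlay (a joint): how far the cross inlay is pushed down, m: 0 to 0.002 at the start; must not change.
- finial: loose turned wooden finial, 34 mm across and 42 mm tall, standing upright on the middle of the panel; its top is 64 mm above the bench. Bystander. Origin: centre of its underside.
- sanding_block: loose cork sanding block, 100 x 55 x 34 mm, on the bench beside the panel. Bystander. Origin: centre of its underside.
- mallet: loose wooden mallet lying beside the panel: head 75 x 110 x 55 mm, handle along its x axis, 275 mm long overall. Bystander. Origin: on the bench, under the handle, 90 mm from the head's centre.
- glue: loose white plastic glue bottle, 48 mm across and 115 mm tall, upright on the bench beyond the panel's rim. Bystander. Origin: centre of its underside.
- tape: loose ring of wood, 90 mm across, 24 mm tall, lying flat on the bench beyond the panel. Bystander. Origin: centre of its underside.
- chisel: loose hand tool with a wooden handle, 190 mm long, 26 mm thick, lying on the bench beyond the panel. Bystander. Origin: under the middle of its length.
- bud_vase: loose turned bud vase of dark wood, 52 mm across and 80 mm tall, upright on the bench near the panel. Bystander. Origin: centre of its underside.

How it is judged:
By the outcome, as a careful person would: the job done as asked, in the order asked, and still so for the second after the job is handed in, with the robot touching nothing.
It also fails if it takes over 35 s, if anything falls off the work surface, if the arm or the gripper's body presses on something with over 40 N, if the wrist force passes 120 N, or if a joint passes its speed limit or range.

## Working session

There is one attempt and no reset: what is moved stays moved. The work goes in short steps, Python scripts to look and compute and a shell command to move; the robot and the scene stay as the last step left them, time stands still between calls to the robot, and variables do not carry over. Pictures are saved under pics/ and viewed, at most 10 in all, crops included, and the job is handed in when it is done.

```bash
mkdir -p pics; cat > h.py <<'E'
import numpy as np, cv2
from cell import read_state, cams, ctrl, models
def pix2world(cam,u,v,z):
    c=cams.calibration(cam); R=cv2.Rodrigues(np.array(c["rvec"],float))[0]; t=np.array(c["tvec"],float).ravel()
    x,y=(u-c["cx"])/c["fx"],(v-c["cy"])/c["fy"]; a,b=x,y
    for _ in range(20):
        s=1+c["k1"]*(a*a+b*b); a,b=x/s,y/s
    d=R.T@np.array([a,b,1]); o=-R.T@t
    return o+d*(z-o[2])/d[2]
E
python3 - <<'E'
from h import *
for c in ("top","scene"):
    im,d=cams.get_image(c); cv2.imwrite(f"pics/{c}0.png",im); np.save(f"{c}0.npy",d)
    for th,z in (("triangle_top",37),("triangle_rosette",22),("round_rosette",22),("square_rosette",22),("bar_rosette",22),("cross_rosette",22),("finial",22),("panel",0),("glue",0),("mallet",0),("bud_vase",0)):
        r=models.mark_of(th,c)[:2]
        print(c,th,[(np.round(q["position"],1),round(q["confidence"],2),np.round(pix2world(c,*q["position"],z),1)) for q in r])
print(read_state())
E
```

```text
top triangle_top [(array([246. , 229.9]), 0.56, array([473.4,  40.5,  37. ]))]
top triangle_rosette [(array([245.2, 230.9]), 0.79, array([472.4,  42.8,  22. ]))]
top round_rosette [(array([267.5, 161.7]), 0.6, array([638.9, -14.1,  22. ]))]
top square_rosette [(array([291.2, 230.8]), 0.58, array([470.4, -65.6,  22. ]))]
top bar_rosette [(array([305.1, 183. ]), 0.61, array([ 584.4, -103. ,   22. ]))]
top cross_rosette [(array([231.3, 185. ]), 0.78, array([583.3,  74.3,  22. ])), (array([265.9, 201.6]), 0.24, array([541.2,  -7.7,  22. ]))]
top finial [(array([271.3, 197.2]), 0.66, array([551.6, -20.9,  22. ])), (array([266.1, 196.4]), 0.61, array([553.8,  -8.5,  22. ]))]
top panel [(array([268.7, 199.1]), 0.81, array([550.6, -15.2,   0. ]))]
top glue [(array([188.9, 137.6]), 0.8, array([710.9, 180.6,   0. ])), (array([324.5, 124.5]), 0.66, array([ 737.5, -160.6,    0. ]))]
top mallet [(array([370.9, 190.5]), 0.84, array([ 566.5, -266. ,    0. ])), (array([268.1, 202.1]), 0.47, array([543.2, -13.6,   0. ]))]
top bud_vase [(array([186.9, 245.3]), 0.8, array([442.6, 183.8,   0. ]))]
scene
[... 1060 characters left out ...]
.2, 'qpos': array([-1.29579414,  0.62840634,  0.03852617,  1.51738558, -0.02700485,
        0.99628766, -0.01999853]), 'qd': array([ 2.28784725e-04, -4.56600306e-04,  6.88066016e-05,  2.76762525e-04,
       -9.71749488e-04, -2.71903431e-03, -6.50967260e-04]), 'tau': array([-5.03703595e-04, -5.63283062e+01,  1.22515932e+00, -1.93777782e+01,
        1.08583242e-02,  1.58265753e-03, -1.24022588e-05]), 'eef_pos': array([217.25384694, 612.64521334, 231.31441135]), 'tool_rot': array([ 3.14156111e+00, -2.55880690e-05,  2.80074345e+00]), 'force': array([-0.42306083,  0.94891164,  0.11961209]), 'torque': array([ 0.01169769, -0.03532125,  0.04294512]), 'gripper_force': 0.0, 'width': 85.70880543519858}
```

View pics/top0.png

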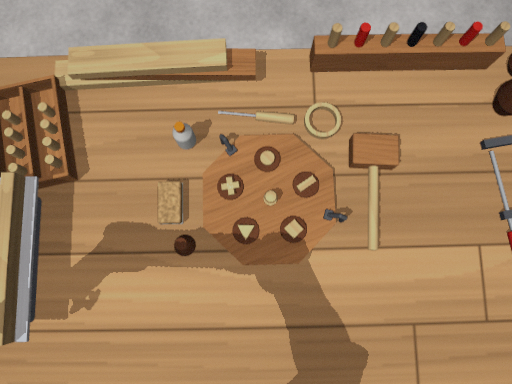

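View pics/scene0.png

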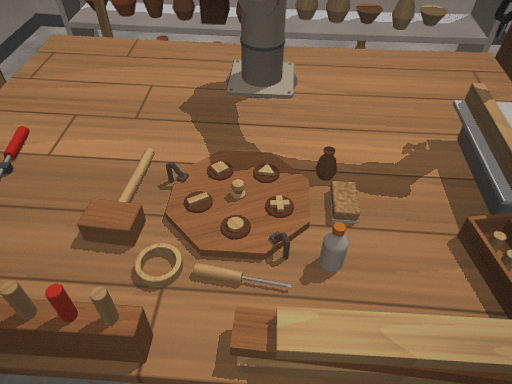

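The top picture shows the triangular inlay at about (246,231), front left on the panel; the square is at (292,229), cross (231,186), round (267,158), bar (306,184) and finial (271,198). The scene picture agrees, with the triangle at (266,170) and the bud vase at (327,165) nearby. Next I'll refine the triangle's position from its pixels.

```bash
python3 - <<'E'
from h import *
out=[]
for c,(u,v) in (("top",(246,231)),("scene",(266,170))):
    im=cv2.imread(f"pics/{c}0.png"); d=np.load(f"{c}0.npy")
    r=15; p=im[v-r:v+r+1,u-r:u+r+1]; out.append(cv2.resize(p,(400,400),interpolation=0))
    g=p.astype(int)[:,:,1]
    cal=cams.calibration(c);R=cv2.Rodrigues(np.array(cal["rvec"],float))[0];t=np.array(cal["tvec"],float).ravel()
    for th in (120,140,160):
        n,l,s,cc=cv2.connectedComponentsWithStats((g>th).astype(np.uint8))
        k=[i for i in range(1,n) if np.hypot(*(cc[i]-r))<5 and s[i,4]>20]
        for i in k:
            uv=cc[i]+[u-r,v-r]; print(c,th,s[i,4],uv.round(1),pix2world(c,*uv,36).round(1))
            ys,xs=np.where(l==i); D=d[ys+v-r,xs+u-r]; D=D[D>0]
            # height via depth
            a=pix2world(c,*uv,36); b=pix2world(c,*uv,0)
            za,zb=(R@a+t)[2],(R@b+t)[2]
            print("  height",36*(np.median(D)-zb)/(za-zb))
cv2.imwrite("pics/crop.png",np.hstack(out))
R=cv2.Rodrigues(np.array([0,0,0.]))[0]
print(ctrl.grip_point_offset)
y=2.80074; Rt=np.array([[np.cos(y),np.sin(y),0],[np.sin(y),-np.cos(y),0],[0,0,-1]])
print(Rt.T@(np.array([473.5,41,120])-[217.25,612.65,231.31]))
E
```

```text
top 120 131 [245.4 229.5] [474.5  41.8  36. ]
  height 38.0798738875701
top 140 128 [245.4 229.4] [474.8  42.   36. ]
  height 38.14677136625109
top 160 109 [245.2 229.7] [474.1  42.3  36. ]
  height 38.19355277480756
scene 120 72 [266.  169.1] [474.1  41.2  36. ]
  height 38.014079141254896
scene 140 67 [266. 169.] [473.9  41.3  36. ]
  height 38.00110380727409
18.700000000000003
[-432.60527462 -453.1009395   111.31      ]
```

View pics/crop.png

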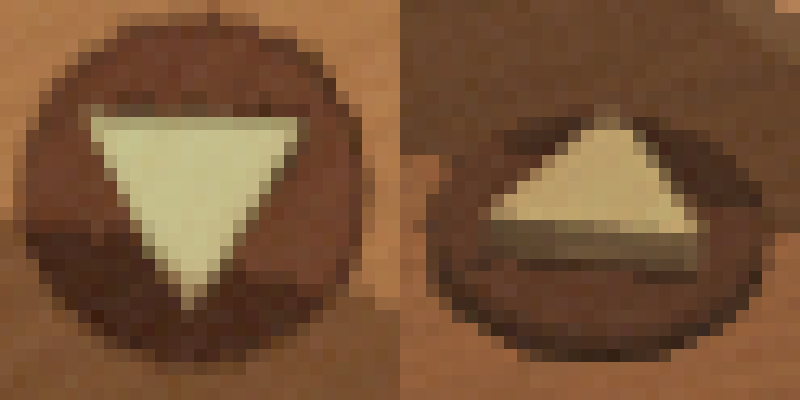

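The crop shows the light triangle, one corner toward the robot, centred in its dark rosette. Both cameras put its centre at about (474, 41.7) with the top near z = 38 mm, which matches the stated 36–38. I'll go there at height with the fingers closed.

The manual's scale: shifts go in shares of 50 mm and turns go in shares of pi rad. Converting my numbers, -31 mm is -0.62, -30 mm is -0.6.

```bash
echo '{"tx": [-0.6, -0.6, -0.6, -0.6, -0.6, -0.6, -0.6, -0.6, -0.6, -0.6, -0.6, 0], "ty": [-0.62, -0.62, -0.62, -0.62, -0.62, -0.62, -0.62, -0.62, -0.62, -0.62, -0.62, 0], "tz": [0, 0, 0, 0, 0, 0, 0, 0, 0, 0, 0, 0], "rx": [0, 0, 0, 0, 0, 0, 0, 0, 0, 0, 0, 0], "ry": [0, 0, 0, 0, 0, 0, 0, 0, 0, 0, 0, 0], "rz": [0, 0, 0, 0, 0, 0, 0, 0, 0, 0, 0, 0], "finger_gap": [0, 0, 0, 0, 0, 0, 0, 0, 0, 0, 0, 0]}' > rows.txt && python3 -m creep rows.txt
cat > go.py <<'E'
from h import *
import sys
from scipy.spatial.transform import Rotation as Ro
s=read_state(); R=Ro.from_euler("xyz",s["tool_rot"]).as_matrix()
print("tool delta",(R.T@(np.array([474.,41.7,float(sys.argv[1])])-s["eef_pos"])).round(2),s["eef_pos"].round(2),s["tool_rot"].round(4),s["force"].round(2),s["width"],s["clock"])
E
python3 go.py 60
```

```text
clock: 2.4
eef_pos: [416.8, 174.7, 231.7]
tool_rot: [-3.14, 0.003, 2.79]
force: [-1.0, 0.0, 0.2]
width: 0.1
gripper_force: 0.0
tool delta [ -99.04 -104.92  172.11] [416.8  174.75 231.66] [-3.1397e+00  2.6000e-03  2.7903e+00] [-0.97  0.04  0.19] 0.05771925767124857 2.4
```

Converted, 40 mm is 0.8, 35 mm is 0.7.

```bash
echo '{"tx": [-0.5, -0.5, -0.5, -0.48, 0, 0, 0, 0, 0], "ty": [-0.52, -0.52, -0.52, -0.54, 0, 0, 0, 0, 0], "tz": [0.3, 0.3, 0.4, 0.6, 0.8, 0.7, 0.2, 0, 0], "rx": [0, 0, 0, 0, 0, 0, 0, 0, 0], "ry": [0, 0, 0, 0, 0, 0, 0, 0, 0], "rz": [0, 0, 0, 0, 0, 0, 0, 0, 0], "finger_gap": [0, 0, 0, 0, 0, 0, 0, 0, 0]}' > rows.txt && python3 -m creep rows.txt; python3 go.py 39
python3 - <<'E'
from h import *
o=[]
for c,(u,v) in (("top",(246,231)),("scene",(266,160))):
    im,_=cams.get_image(c); o.append(cv2.resize(im[v-35:v+35,u-35:u+35],(400,400),interpolation=0))
cv2.imwrite("pics/above.png",np.hstack(o))
E
```

```text
clock: 3.3
eef_pos: [473.3, 49.5, 67.3]
tool_rot: [3.141, 0.001, 2.802]
force: [-0.3, -0.1, 0.8]
width: 0.2
gripper_force: 0.0
tool delta [-3.28 -7.16 28.3 ] [473.25  49.54  67.3 ] [3.1407e+00 1.3000e-03 2.8016e+00] [-0.27 -0.13  0.81] 0.19060475584264777 3.3
```

View pics/above.png

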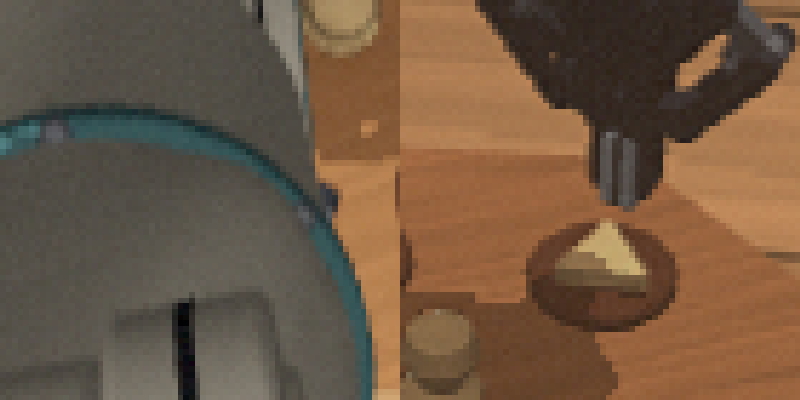

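The scene view shows the closed fingertips above the triangle and slightly off to its +y side, which agrees with the computed offset. I'll correct that and come down to just above it.

Converted, 10 mm is 0.2, -7.2 mm is -0.144.

```bash
echo '{"tx": [-0.066, 0, 0, 0, 0], "ty": [-0.144, 0, 0, 0, 0], "tz": [0.1, 0.2, 0.16, 0, 0], "rx": [0, 0, 0, 0, 0], "ry": [0, 0, 0, 0, 0], "rz": [0, 0, 0, 0, 0], "finger_gap": [0, 0, 0, 0, 0]}' > rows.txt && python3 -m creep rows.txt; python3 go.py 29
python3 - <<'E'
from h import *
im,_=cams.get_image("scene"); cv2.imwrite("pics/close.png",cv2.resize(im[125:195,231:301],(560,560),interpolation=0))
E
```

```text
clock: 3.9
eef_pos: [472.8, 41.1, 42.8]
tool_rot: [-3.141, -0.001, 2.801]
force: [0.1, -0.3, 0.2]
width: -0.0
gripper_force: 0.0
tool delta [-0.94  1.02 13.81] [472.79  41.06  42.81] [-3.1412e+00 -1.1000e-03  2.8008e+00] [ 0.06 -0.28  0.18] -0.01395391011260653 3.9
```

View pics/close.png

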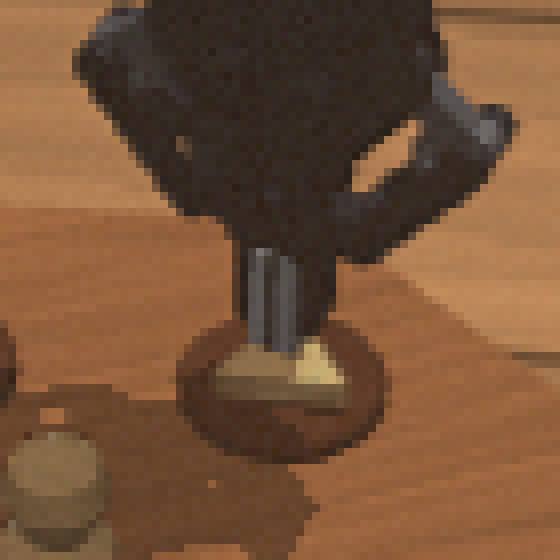

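The fingertips are just above the middle of the triangle. I'll press slowly and watch the force.

Converted, 2 mm is 0.04, 1.5 mm is 0.03.

```bash
echo '{"tx": [-0.018, 0, 0, 0, 0, 0, 0], "ty": [0.02, 0, 0, 0, 0, 0, 0], "tz": [0.04, 0.04, 0.03, 0.02, 0.02, 0.02, 0], "rx": [0, 0, 0, 0, 0, 0, 0], "ry": [0, 0, 0, 0, 0, 0, 0], "rz": [0, 0, 0, 0, 0, 0, 0], "finger_gap": [0, 0, 0, 0, 0, 0, 0]}' > rows.txt && python3 -m creep rows.txt; python3 go.py 29
```

```text
clock: 4.65
eef_pos: [474.4, 41.7, 34.8]
tool_rot: [3.142, -0.0, 2.801]
force: [-0.1, 0.1, 1.6]
width: 0.1
gripper_force: 0.5
tool delta [ 0.34 -0.12  5.77] [474.36  41.7   34.77] [ 3.1415 -0.      2.8008] [-0.1   0.1   1.64] 0.09098575505126602 4.65
```

Converted, 1 mm is 0.02, 0.5 mm is 0.01.

```bash
echo '{"tx": [0, 0, 0, 0, 0, 0], "ty": [0, 0, 0, 0, 0, 0], "tz": [0.02, 0.02, 0.02, 0.02, 0.01, 0], "rx": [0, 0, 0, 0, 0, 0], "ry": [0, 0, 0, 0, 0, 0], "rz": [0, 0, 0, 0, 0, 0], "finger_gap": [0, 0, 0, 0, 0, 0]}' > rows.txt && python3 -m creep rows.txt; python3 go.py 29
```

```text
clock: 5.25
eef_pos: [474.3, 41.7, 30.2]
tool_rot: [-3.142, -0.0, 2.801]
force: [-0.9, 0.3, 0.6]
width: -0.5
gripper_force: 0.4
tool delta [ 0.32 -0.1   1.17] [474.33  41.69  30.17] [-3.1416e+00 -1.0000e-04  2.8008e+00] [-0.86  0.32  0.61] -0.45542465480923944 5.25
```

Converted, 0.5 mm is 0.01, 0.3 mm is 0.006.

```bash
echo '{"tx": [0, 0, 0], "ty": [0, 0, 0], "tz": [0.01, 0.01, 0.006], "rx": [0, 0, 0], "ry": [0, 0, 0], "rz": [0, 0, 0], "finger_gap": [0, 0, 0]}' > rows.txt && python3 -m creep rows.txt; python3 go.py 29
```

```text
clock: 5.55
eef_pos: [474.3, 41.7, 29.0]
tool_rot: [3.142, -0.0, 2.801]
force: [-1.3, 0.7, 7.1]
width: 0.4
gripper_force: 3.4
tool delta [ 0.32 -0.09  0.02] [474.33  41.68  29.02] [ 3.1416e+00 -1.0000e-04  2.8007e+00] [-1.28  0.69  7.14] 0.42579705704250403 5.55
```

Converted, 0.2 mm is 0.004.

```bash
echo '{"tx": [0, 0, 0], "ty": [0, 0, 0], "tz": [0.004, 0, 0], "rx": [0, 0, 0], "ry": [0, 0, 0], "rz": [0, 0, 0], "finger_gap": [0, 0, 0]}' > rows.txt && python3 -m creep rows.txt; python3 go.py 29
```

```text
clock: 5.85
eef_pos: [474.4, 41.7, 29.0]
tool_rot: [3.141, 0.0, 2.801]
force: [-0.7, 0.0, 4.6]
width: 0.3
gripper_force: 2.8
tool delta [ 0.36 -0.12  0.03] [474.37  41.69  29.03] [3.1415e+00 1.0000e-04 2.8008e+00] [-0.65  0.04  4.64] 0.2635654372538985 5.85
```

Converted, 0.3 mm is 0.006, 0.2 mm is 0.004.

```bash
echo '{"tx": [0, 0, 0, 0], "ty": [0, 0, 0, 0], "tz": [0.006, 0.004, 0, 0], "rx": [0, 0, 0, 0], "ry": [0, 0, 0, 0], "rz": [0, 0, 0, 0], "finger_gap": [0, 0, 0, 0]}' > rows.txt && python3 -m creep rows.txt; python3 go.py 29
```

```text
clock: 6.25
eef_pos: [474.3, 41.7, 28.9]
tool_rot: [3.141, 0.0, 2.801]
force: [-1.0, -0.6, 11.0]
width: 0.4
gripper_force: 5.3
tool delta [ 0.31 -0.16 -0.05] [474.35  41.74  28.95] [3.1413e+00 2.0000e-04 2.8008e+00] [-1.04 -0.55 10.95] 0.41932759414148857 6.25
```

The force rises to 11 N while z stays at 28.95 mm, so the inlay is on its hard stop. I'll hold for about 3 s.

```bash
for i in 1; do echo '{"tx": [0, 0, 0, 0, 0, 0, 0, 0, 0, 0, 0, 0], "ty": [0, 0, 0, 0, 0, 0, 0, 0, 0, 0, 0, 0], "tz": [0, 0, 0, 0, 0, 0, 0, 0, 0, 0, 0, 0], "rx": [0, 0, 0, 0, 0, 0, 0, 0, 0, 0, 0, 0], "ry": [0, 0, 0, 0, 0, 0, 0, 0, 0, 0, 0, 0], "rz": [0, 0, 0, 0, 0, 0, 0, 0, 0, 0, 0, 0], "finger_gap": [0, 0, 0, 0, 0, 0, 0, 0, 0, 0, 0, 0]}' > rows.txt && python3 -m creep rows.txt; done
echo '{"tx": [0, 0, 0, 0, 0, 0, 0, 0, 0, 0, 0, 0], "ty": [0, 0, 0, 0, 0, 0, 0, 0, 0, 0, 0, 0], "tz": [0, 0, 0, 0, 0, 0, 0, 0, 0, 0, 0, 0], "rx": [0, 0, 0, 0, 0, 0, 0, 0, 0, 0, 0, 0], "ry": [0, 0, 0, 0, 0, 0, 0, 0, 0, 0, 0, 0], "rz": [0, 0, 0, 0, 0, 0, 0, 0, 0, 0, 0, 0], "finger_gap": [0, 0, 0, 0, 0, 0, 0, 0, 0, 0, 0, 0]}' > rows.txt && python3 -m creep rows.txt
echo '{"tx": [0, 0, 0, 0, 0, 0, 0], "ty": [0, 0, 0, 0, 0, 0, 0], "tz": [0, 0, 0, 0, 0, 0, 0], "rx": [0, 0, 0, 0, 0, 0, 0], "ry": [0, 0, 0, 0, 0, 0, 0], "rz": [0, 0, 0, 0, 0, 0, 0], "finger_gap": [0, 0, 0, 0, 0, 0, 0]}' > rows.txt && python3 -m creep rows.txt; python3 go.py 29
```

```text
clock: 7.45
eef_pos: [474.4, 41.7, 29.0]
tool_rot: [3.141, 0.0, 2.801]
force: [-1.8, 0.7, 11.1]
width: 0.0
gripper_force: 5.3
clock: 8.65
eef_pos: [474.3, 41.7, 28.9]
tool_rot: [3.141, 0.0, 2.801]
force: [-1.9, 0.0, 11.1]
width: -0.1
gripper_force: 5.3
clock: 9.35
eef_pos: [474.4, 41.7, 28.9]
tool_rot: [3.141, 0.0, 2.801]
force: [-1.2, 0.2, 10.5]
width: -0.3
gripper_force: 5.3
tool delta [ 0.34 -0.1  -0.05] [474.36  41.68  28.95] [3.1413e+00 2.0000e-04 2.8008e+00] [-1.24  0.16 10.49] -0.3001272044041499 9.35
```

It was held for 3.1 s at about 11 N. Now I'll lift straight up and back off, so the camera can see.

Converted, -40 mm is -0.8, -30 mm is -0.6.

```bash
echo '{"tx": [0, 0, 0, 0, 0, 0, 0.6, 0.6, 0.6, 0.6, 0, 0], "ty": [0, 0, 0, 0, 0, 0, 0.6, 0.6, 0.6, 0.6, 0, 0], "tz": [-0.04, -0.2, -0.6, -0.8, -0.8, -0.8, 0, 0, 0, 0, 0, 0], "rx": [0, 0, 0, 0, 0, 0, 0, 0, 0, 0, 0, 0], "ry": [0, 0, 0, 0, 0, 0, 0, 0, 0, 0, 0, 0], "rz": [0, 0, 0, 0, 0, 0, 0, 0, 0, 0, 0, 0], "finger_gap": [0, 0, 0, 0, 0, 0, 0, 0, 0, 0, 0, 0]}' > rows.txt && python3 -m creep rows.txt
python3 - <<'E'
from h import *
o=[]
for c,(u,v) in (("top",(265,200)),("scene",(240,195))):
    im,d=cams.get_image(c); o.append(cv2.resize(im[v-70:v+70,u-70:u+70],(400,400),interpolation=0))
    q=models.mark_of("triangle_top",c)[:1]; print(c,q)
    if q:
        uv=q[0]["position"]; cal=cams.calibration(c);R=cv2.Rodrigues(np.array(cal["rvec"],float))[0];t=np.array(cal["tvec"],float).ravel()
        a,b=[(R@pix2world(c,*uv,z)+t)[2] for z in (36,0)]
        i,j=int(round(uv[1])),int(round(uv[0])); print("height",36*(np.median(d[i-1:i+2,j-1:j+2])-b)/(a-b))
cv2.imwrite("pics/after.png",np.hstack(o))
E
```

```text
clock: 10.55
eef_pos: [400.9, 195.6, 190.6]
tool_rot: [3.141, 0.0, 2.804]
force: [0.6, -1.0, 0.0]
width: 0.0
gripper_force: 0.0
top [{'position': [246.2, 231.3], 'confidence': 0.54}]
height 30.04906172064408
scene [{'position': [266.4, 169.7], 'confidence': 0.45}]
height 30.353649580504165
```

View pics/after.png

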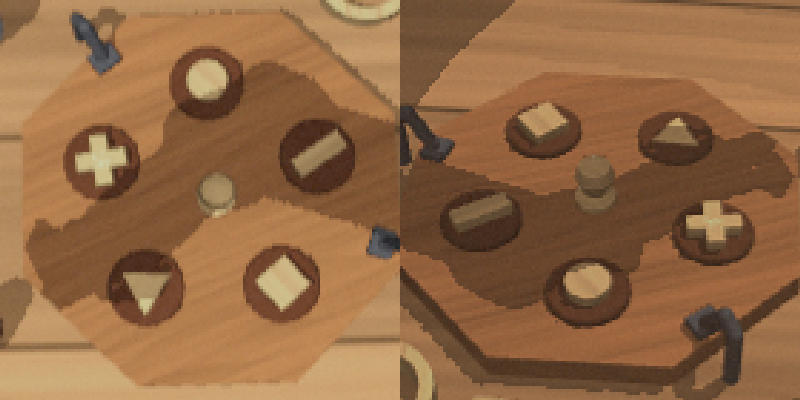

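The picture shows the triangle flush in its rosette. Its measured height is 30 mm, down from 38 mm, with a bias of about +1 mm. The other four inlays are still proud and the finial hasn't moved.

```bash
python3 -c "
from cell import ctrl
print(ctrl.finish_job())"
```

```text
the job is handed in; nothing more can be done
None
```

The triangular inlay was pressed fully home against its stop, held at about 11 N for about 3 s, and the fingers lifted clear; in the last picture the other inlays and the finial look undisturbed, and the job is handed in.

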